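# Find the release notch of the casting frame and press the key

## Robot

A 7-joint arm with a two-finger parallel gripper is mounted at the origin on the work surface. World frame = base frame: x ahead of the robot, y to its left, z up, the work surface at z = 0. Lengths are in m, angles in rad, forces in N, time in s.
With the tool pointing down it reaches from about 0.35 to 0.9 m from the base axis. Payload 8.1 kg.
Tool frame: the origin (TCP) lies midway between the tips of the shut fingers; the grasp point (between the pads) lies arm.hold_point_z behind it (arm.hold_point_z is the distance from the TCP to the grasp point, in m); z points along the fingers, x is the direction in which the jaws open and shut, and the axes are right-handed (so a half turn about z gives the same grasp; the last joint's range is limited). The gripper opens to 92 mm and grips with 3 to 60 N. Pads are 19 mm wide; open, the fingers measure 130 mm over their backs; the gripper's body (75 mm by 190 mm) begins 47 mm behind the grasp point.
Start: joints at [1.038, 0.434, 0.025, 1.573, -0.012, 1.134, -0.075], TCP at [0.26, -0.568, 0.227] pointing down, gripper open.
Joint ranges: [-2.62, 2.62], [-0.44, 2.09], [-1.27, 1.32], [0.08, 2.57], [-1.32, 4.46], [0.12, 2], [-2.74, 2.74]. Speed limits (rad/s): [2.22, 2.22, 3.01, 3.01, 3.14, 3.14, 3.14].

## Interface

Orientations are given as a rotation vector (axis times angle).
In Python, from cell import arm gives the robot as it stands.
- The arm moves only by the shell command python3 -m pendant 'ROWS' [FORCE]. ROWS is JSON, a list of rows, each an object with "dp": the shift along the tool's x, y, z in m, a list of three; "rotation": the turn, a rotation vector about the tool's x, y, z in rad, a list of three; "fingers": the closure, from -1 (fully open) to 1 (shut). In form: [{"dp": [x, y, z], "rotation": [rx, ry, rz], "fingers": fingers}, ...]. A call has 1 to 20 rows; each row is the pose to reach, as a shift and turn from the pose measured when the call began, along the tool's axes at that moment; what a row does not reach only later rows make up. A row lasts 1/8 s, in which the tool goes at most 62.5 mm and 10.7 degrees, less where a joint would pass 70% of its speed; a pose out of reach is approached as far as the arm can. A call with a gripper value outside its range is refused whole. The fingers move at their own pace and stop on an object; FORCE is the grip in N (left out, the last holds). Time passes only in rows, so rows that repeat a pose let the fingers close. It gives the time, the measured TCP pose, the force and the opening at its end, in the units of the state.
- arm.observe(): the state, without advancing time (a new reading comes with each control period).
- arm.get_image(name): name is "scene" or "top" or "wrist"; returns the picture (400x640x3 uint8, blue, green, red); there is no depth.
- arm.camera_params(name): a dict with "camera_matrix" (3x3 intrinsics, pixels), "rvec" (rotation vector, rad) and "tvec" (3), from world to camera coordinates, as OpenCV has them. Camera axes: x right, y down, z forward; pixel columns grow to the right and rows downward; lengths in m; the calibration is good to about 2 mm. The wrist camera is an equidistant fisheye: a pixel r from the principal point sees the ray r / f radians off the axis. A picture is of the moment at which its call begins: read the wrist's pose just before it. camera_params takes no time and is no camera call; for the wrist camera it gives the pose at the moment of the call.
- arm.sign_off(): hands the job in, once; it reports no verdict.
The state is a dict: "clock": time; "joints": joint angles; "dq": joint speeds; "joint_efforts": joint torques, N m; "position": TCP position; "ee_rot": TCP orientation; "force": force on the tool from outside, world axes, zero at the start; "ft_torque": the same for the moment, N m; "width": opening from 0.0 (shut) to 1.0 (fully open).
Only numpy, scipy, OpenCV 4.12 (cv2) and the standard library are available. Lean on these libraries where they do the work, as an engineer would, in place of code of your own. Each camera call takes 0.05 s, during which the arm holds its last target.

## Task

Put a closed fingertip on top of one of the two end blocks of the casting frame's raised edge and run it along the top of the edge until you find the release notch, then press the key inside the notch fully down, so that the cast tile rises out of its pocket, and come away. The tile stays in the frame and must not be touched or lifted, and the cup, jar and wooden block stay where they are.

Things in the scene. Friction and masses are not known exactly. Their poses are not given: they have to be found in the camera images.
- mould: Grey plastic casting frame, fixed to the table. Origin on the table under the middle of its raised edge; x runs from the edge across the frame (roughly away from the robot), y along the edge, z up. Behind the edge (x 7 to 177 mm) its face is only 32 mm above the table, so a fingertip thicker than the edge still goes down into the notch.
- edge_top (a point): Middle of the top of the raised edge, 60 mm above the table; axes as the frame's. The edge is a straight wall 14 mm thick in x, 332 mm long in y, level on top. The outer 50 mm at either end are the end blocks. The 232 mm between them are smooth but for one release notch, its centre at y = -87, -29, +29 or +87 mm: which one is not given; find it by feel.
- end_left: End block of the edge at its +y end: grey block 50 mm along the edge, 32 mm thick, its top 60 mm above the table, flush with the top of the edge. Origin at the centre of its underside, on the table; 141 mm from the frame's origin along its +y. Two steel bolt heads on its front. Fixed.
- end_right: The same at the -y end of the edge, 141 mm from the frame's origin along its -y. Fixed.
- key (a joint): Travel of the key in the notch, m: 0 up (start), 0.008 fully pressed. Slides straight down at 8 to 11 N, stays where left (no spring), raises the tile as much. The notch is a gap in the edge 38 mm long in y with upright sides, open above, front and back; the key, grey, 36 mm long, 14 mm thick, fills its floor, its top 12 mm below the edge's top when up, 20 mm when fully pressed.
- tile: Cast tile, white with black marbling, 110 x 110 x 12 mm, about 0.18 kg, loose in the pocket of the casting frame on the ejector plate. Origin at the centre of its underside, 18 mm above the table with the key up (its top 2 mm below the frame's face), 26 mm with the key fully pressed. Not to be touched.
- pocket (a point): Centre of the floor of the 114 mm square pocket that holds the tile, at x = 100 mm, y = 0, z = 18 mm in the frame of the casting frame.
- cup: Bystander: loose grey mixing cup, 72 mm across, 85 mm tall, beyond the +y end of the frame. Origin at the centre of its underside.
- jar: Bystander: loose white jar with black lid, 60 mm across, 85 mm tall, beyond the -y end of the frame. Origin at the centre of its underside.
- block: Bystander: loose wooden tapping block, 80 x 30 x 22 mm, lying on the table just outside the frame on its +y side, behind the cup. Origin at the centre of its underside.

How it is judged:
On the way, in this order (a step that is already met when the one before it is completed fails the run):
1. a fingertip touches the top of one of the two end blocks ((contact force between the fingers and end_left above 0.3 N or contact force between the fingers and end_right above 0.3 N) and value of joint key below 0.002 m and z of the grasp point in the frame of mould above 0.066 m), for 0.05 s.
2. the fingertip feels along the top of the edge between the end blocks, key still up (contact force between the fingers and anything else above 0.3 N and contact force between the fingers and end_left below 0.1 N and contact force between the fingers and end_right below 0.1 N and contact force between the fingers and mould below 0.1 N and z of the grasp point in the frame of mould between 0.07 and 0.095 m and x of the grasp point in the frame of mould between -0.07 and 0.07 m and value of joint key below 0.002 m), for 0.05 s.
3. the key inside the notch is pressed down (value of joint key above 0.0068 m), for 0.1 s.
At the end, for the whole second after the job is handed in: The key is down (travel over 6.5 of 8 mm) and stays so; the tile has risen with it (its underside 23 to 30 mm above the table), lies level within 0.1 rad, at rest, and within 6 mm of the pocket's centre (value of joint key above 0.0065 m and z of tile in the frame of mould between 0.023 and 0.03 m and horizontal distance between tile and pocket below 0.006 m and angle between tile's own z axis and vertical below 0.1 rad and linear speed of tile below 0.03 m/s); the robot touches nothing.
It fails at once if the tile is touched by the robot (contact force between any of the fingers, the arm and tile above 0.5 N).
It fails at once if the tile is lifted out (z of tile in the frame of mould above 0.035 m).
It fails at once if the cup is moved (distance of cup from where it was at the start of the episode above 0.02 m).
It fails at once if the jar is moved (distance of jar from where it was at the start of the episode above 0.02 m).
It fails at once if the block is moved (distance of block from where it was at the start of the episode above 0.02 m).
It also fails if it takes over 64 s, if anything falls off the work surface, if the arm or the gripper's body presses on something with over 40 N, if the wrist force passes 120 N, or if a joint passes its speed limit or range.

## Working session

There is one attempt and no reset: what is moved stays moved. The work goes in short steps, Python scripts to look and compute and a shell command to move; the robot and the scene stay as the last step left them, time stands still between calls to the robot, and variables do not carry over. Pictures are saved under pics/ and viewed, and the job is handed in when it is done.

```bash
ls; mkdir -p pics; python3 - <<'E'
from cell import arm
import cv2
s=arm.observe(); print(s, arm.hold_point_z)
for n in("scene","top"):
    cv2.imwrite(f"pics/{n}0.png",arm.get_image(n)); p=arm.camera_params(n); print(n,p)
E
```

```text
pics
{'clock': 0.0, 'joints': array([ 1.03840485,  0.43521562,  0.02495261,  1.57406563, -0.01158186,
        1.13400366, -0.07509169]), 'dq': array([ 0.00036621, -0.00052787,  0.00207491, -0.00011071, -0.00059913,
       -0.00020766, -0.00043267]), 'joint_efforts': array([-5.98371626e-04, -6.67861819e+01,  9.84483585e-01, -3.14452422e+01,
       -6.05796184e-02,  4.30582662e-02,  1.79964782e-04]), 'position': array([ 0.26017271, -0.56772658,  0.22596148]), 'ee_rot': array([-2.64343240e+00,  1.69629675e+00,  2.16200628e-03]), 'force': array([ 0.16394206,  0.52997708, -0.34568176]), 'ft_torque': array([-0.01191804,  0.03884695, -0.01368564]), 'width': 1.0003674570587233} 0.0188
scene {'camera_matrix': array([[403.00972452,   0.        , 317.40818893],
       [  0.        , 403.00972452, 192.05073952],
       [  0.        ,   0.        ,   1.        ]]), 'rvec': array([ 0.90984293,  2.48565253, -1.11212791]), 'tvec': array([ 0.47195681, -0.21076956,  1.13588894])}
top {'camera_matrix': array([[487.59754932,   0.        , 323.33898723],
       [  0.        , 487.59754932, 200.43257766],
       [  0.        ,   0.        ,   1.        ]]), 'rvec': array([ 2.19559636, -2.01791641,  0.22037103]), 'tvec': array([-0.02053013,  0.60872693,  1.07788536])}
```

View pics/scene0.png

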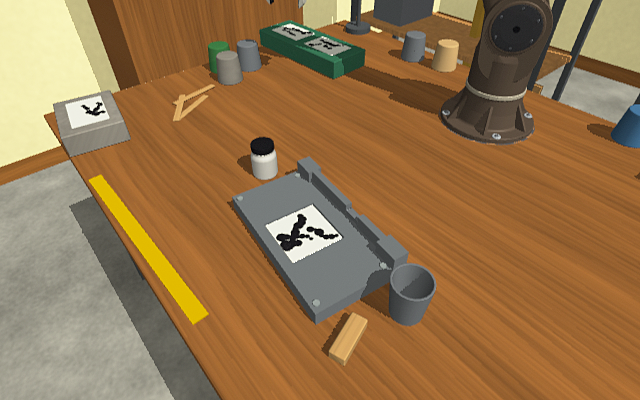

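View pics/top0.png

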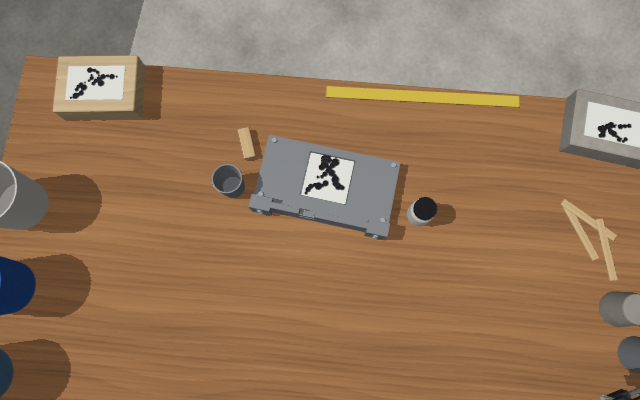

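```bash
python3 - <<'E'
import cv2
t=cv2.imread("pics/top0.png")[120:250,205:415]
cv2.imwrite("pics/topc.png",cv2.resize(t,None,fx=3.8,fy=3.8,interpolation=cv2.INTER_CUBIC))
t=cv2.imread("pics/scene0.png")[140:340,225:445]
cv2.imwrite("pics/scc.png",cv2.resize(t,None,fx=3,fy=3,interpolation=cv2.INTER_CUBIC))
E
```

```text
(no output)
```

View pics/topc.png

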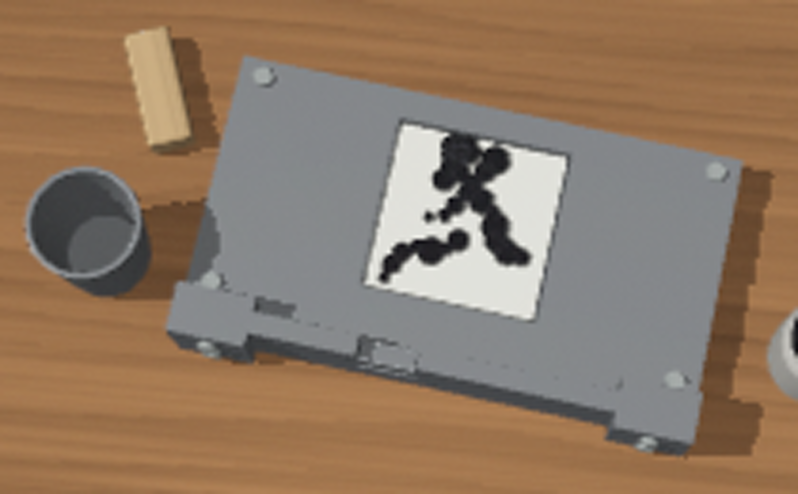

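View pics/scc.png

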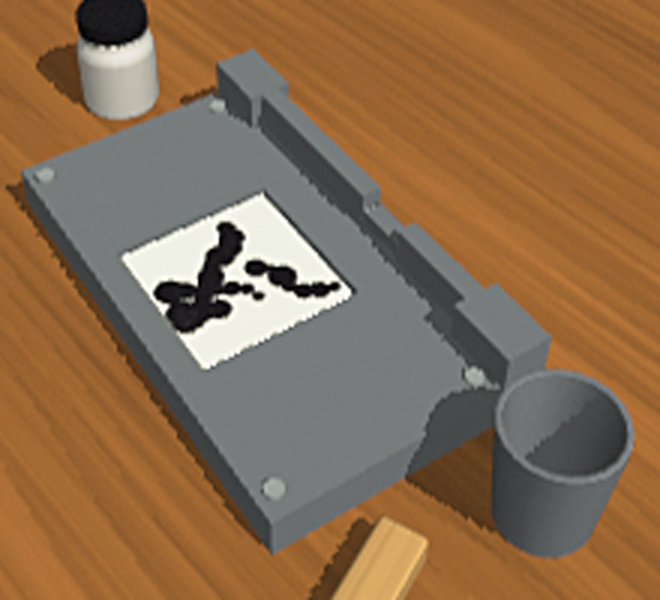

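```bash
cat > h.py <<'E'
import numpy as np, cv2
from scipy.optimize import least_squares
def proj(p,P): return cv2.projectPoints(np.array(P,float),p["rvec"],p["tvec"],p["camera_matrix"],None)[0][:,0]
def w(q,P):
    P=np.array(P,float); c,s=np.cos(q[2]),np.sin(q[2])
    return np.c_[q[0]+c*P[:,0]-s*P[:,1], q[1]+s*P[:,0]+c*P[:,1], P[:,2]]
E
python3 - <<'E'
from h import *
from cell import arm
p=arm.camera_params("top"); ps=arm.camera_params("scene")
L=[.177,.166,.032],[.177,-.166,.032],[-.016,.166,.06],[.016,.166,.06],[.016,-.166,.06],[-.016,-.166,.06]
U=np.array([[245,57],[742,161],[168,328],[178,283],[702,393],[692,443]])/3.8+[205,120]
f=lambda q:(proj(p,w(q,L))-U).ravel()
for q0 in ([.6,-.0,0],[.6,-.0,3],[.6,0,1.5],[.6,0,-1.5]):
    r=least_squares(f,q0,loss="soft_l1"); print(r.x,r.cost)
    if 'b' not in dir() or r.cost<b.cost:b=r
print(f(b.x).reshape(-1,2)); q=b.x; np.save("q.npy",q)
M=[(-.007,y,.06) for y in(-.116,-.106,-.068,-.048,-.010,.010,.048,.068,.106,.116)]
for n,pp,o,k in(("top",p,(205,120),3.8),("scene",ps,(225,140),3)):
    im=cv2.imread("pics/%s.png"%("topc" if n=="top" else "scc"))
    for P in L+tuple(map(list,M)) if 0 else list(L)+M+[(.043,.055,.03),(.043,-.055,.03)]:
        u=(proj(pp,w(q,[P]))[0]-o)*k
        cv2.circle(im,tuple(int(v) for v in u),3,(0,0,255),-1)
    cv2.imwrite(f"pics/ov_{n}.png",im)
E
```

```text
[ 0.57323596  0.03783373 -0.13055066] 1.0541777904587786
[ 0.57323596  0.03783373 -0.13055066] 1.054177790458811
[ 0.57323596  0.03783373 -0.13055066] 1.0541777904588343
[ 0.57323596  0.03783373 -0.13055066] 1.0541777904588083
[[-0.41930737 -0.39697046]
 [ 0.34171655 -0.20685597]
 [-0.78048794  0.56461058]
 [-0.0966914  -0.59581789]
 [ 0.37096131  0.15914028]
 [ 0.45665719  0.3261549 ]]
```

View pics/ov_top.png

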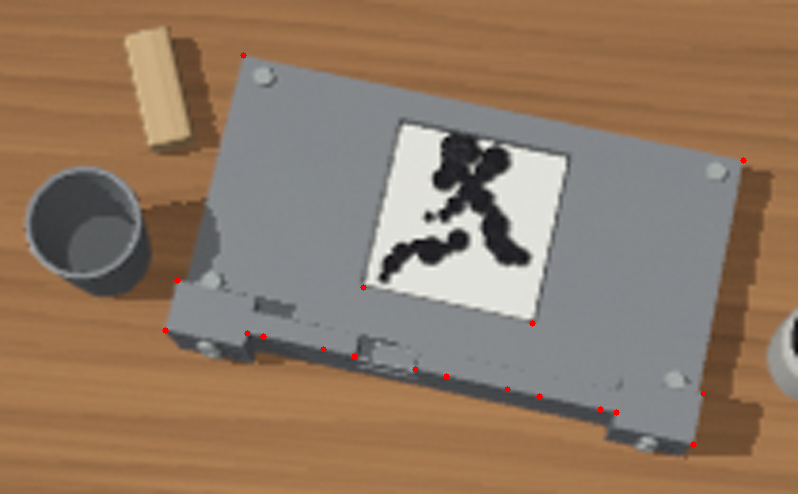

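View pics/ov_scene.png

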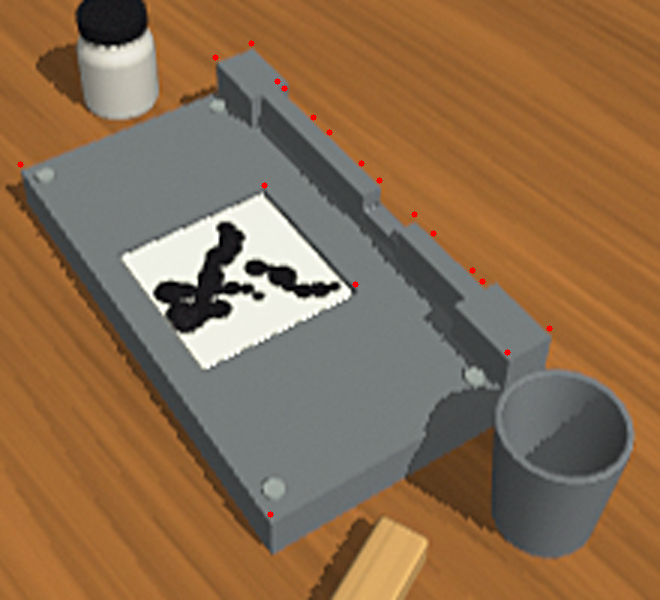

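```bash
cat >> h.py <<'E'
from scipy.spatial.transform import Rotation as R
def to(T):
    "tool-frame shift & turn to target mould-frame tip points T"
    from cell import arm
    q=np.load("q.npy"); s=arm.observe(); r=R.from_rotvec(s["ee_rot"]).as_matrix(); X=np.array([np.cos(q[2]),np.sin(q[2]),0])
    if r[:,0]@X<0: X=-X
    G=np.c_[X,np.cross([0,0,-1],X),[0,0,-1]]
    print("clk",s["clock"],"F",s["force"].round(2),"w",round(s["width"],3),"j",s["joints"].round(2))
    c,sn=np.cos(q[2]),np.sin(q[2]); d=s["position"]-[q[0],q[1],0]
    print("tip in mould",(np.array([c*d[0]+sn*d[1],-sn*d[0]+c*d[1],d[2]])*1000).round(1))
    print("turn",R.from_matrix(r.T@G).as_rotvec().round(4))
    for t in T: print(t,"dp",(r.T@(w(q,[t])[0]-s["position"])).round(4))
E
python3 -c "
from h import *
to([(0,.135,.20),(0,.135,.09)])"
```

```text
clk 0.1 F [-0.34 -0.39 -0.61] w 0.997 j [ 1.04  0.44  0.02  1.57 -0.01  1.13 -0.08]
tip in mould [-231.5 -641.2  226. ]
turn [-6.0000e-04  1.3000e-03 -1.0105e+00]
(0, 0.135, 0.2) dp [-0.5344 -0.6086  0.0267]
(0, 0.135, 0.09) dp [-0.5343 -0.6086  0.1367]
```

```bash
python3 -m pendant '[{"dp":[-0.04,-0.045,0],"rotation":[0,0,-0.08],"fingers":1},{"dp":[-0.08,-0.09,0],"rotation":[0,0,-0.15],"fingers":1},{"dp":[-0.12,-0.135,0],"rotation":[0,0,-0.22],"fingers":1},{"dp":[-0.16,-0.18,0],"rotation":[0,0,-0.3],"fingers":1},{"dp":[-0.2,-0.227,0],"rotation":[0,0,-0.38],"fingers":1},{"dp":[-0.24,-0.272,0],"rotation":[0,0,-0.45],"fingers":1},{"dp":[-0.28,-0.318,0],"rotation":[0,0,-0.53],"fingers":1},{"dp":[-0.32,-0.364,0],"rotation":[0,0,-0.6],"fingers":1},{"dp":[-0.36,-0.41,0],"rotation":[0,0,-0.68],"fingers":1},{"dp":[-0.4,-0.455,0],"rotation":[0,0,-0.76],"fingers":1},{"dp":[-0.44,-0.5,0],"rotation":[0,0,-0.84],"fingers":1},{"dp":[-0.48,-0.546,0.01],"rotation":[0,0,-0.92],"fingers":1},{"dp":[-0.51,-0.58,0.02],"rotation":[0,0,-0.98],"fingers":1},{"dp":[-0.534,-0.609,0.027],"rotation":[0,0,-1.01],"fingers":1},{"dp":[-0.534,-0.609,0.027],"rotation":[0,0,-1.01],"fingers":1},{"dp":[-0.534,-0.609,0.027],"rotation":[0,0,-1.01],"fingers":1},{"dp":[-0.534,-0.609,0.027],"rotation":[0,0,-1.01],"fingers":1}]' 20
python3 -c "
from h import *
from cell import arm
to([(0,.135,.20),(0,.135,.07)])
p=arm.camera_params('wrist');print(p)
cv2.imwrite('pics/w1.png',arm.get_image('wrist'));cv2.imwrite('pics/t1.png',cv2.resize(arm.get_image('scene')[140:340,225:445],None,fx=3,fy=3))"
```

```text
clock: 2.22
position: [0.5913, 0.1698, 0.1999]
ee_rot: [-3.134, 0.209, 0.001]
force: [0.5, -0.7, 0.5]
width: 0.005
clk 2.225 F [ 0.45 -0.7   0.54] w 0.005 j [-0.03  0.49 -0.49  1.6   0.25  1.11 -0.72]
tip in mould [  0.7 133.2 199.9]
turn [-0.0002  0.0006 -0.0024]
(0, 0.135, 0.2) dp [-0.0007 -0.0018 -0.0001]
(0, 0.135, 0.07) dp [-0.0006 -0.0018  0.1299]
{'camera_matrix': array([[309.70691629,   0.        , 322.32340363],
       [  0.        , 309.70691629, 198.82608676],
       [  0.        ,   0.        ,   1.        ]]), 'rvec': array([-2.87085935,  0.18983206,  0.02627553]), 'tvec': array([-0.56355228,  0.21194132,  0.42833986])}
```

View pics/w1.png

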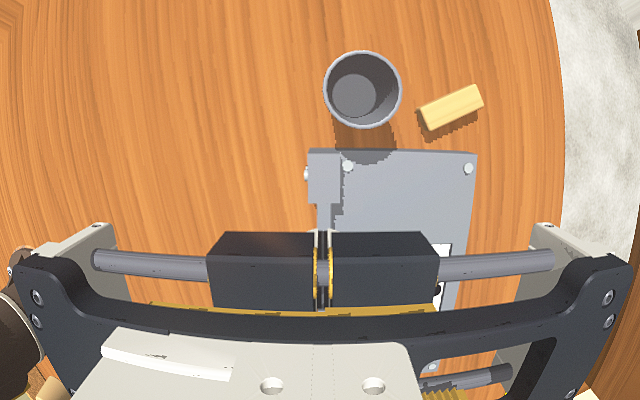

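View pics/t1.png

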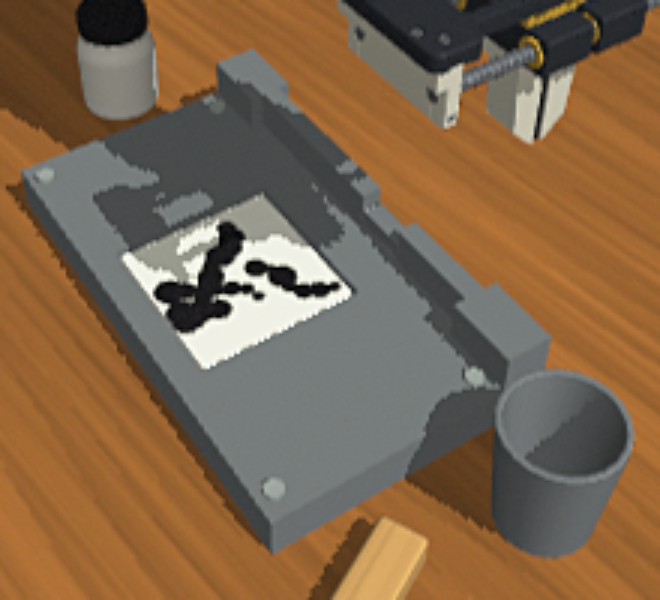

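```bash
python3 - <<'E'
from h import *
from cell import arm
p=arm.camera_params('wrist');q=np.load("q.npy")
P=[(-.016,.166,.06),(.016,.166,.06),(-.016,.116,.06),(.016,.116,.06),(-.007,.11,.06),(.007,.11,.06),(.177,.166,.032)]
u=cv2.fisheye.projectPoints(w(q,P)[:,None],p["rvec"],p["tvec"],p["camera_matrix"],np.zeros(4))[0][:,0]
print(u)
im=cv2.imread("pics/w1.png")[130:260,270:490]; im=cv2.resize(im,None,fx=3.6,fy=3.6,interpolation=cv2.INTER_CUBIC)
for a in u: cv2.circle(im,tuple(int(v) for v in (a-[270,130])*3.6),3,(0,0,255),-1)
cv2.imwrite("pics/w1c.png",im)
E
```

```text
[[305.07719114 156.22575249]
 [338.17201356 156.17686918]
 [305.76653313 205.86804837]
 [337.66585472 205.83164805]
 [314.78050291 211.57033379]
 [328.67076976 211.5550025 ]
 [475.69362094 156.42782089]]
```

View pics/w1c.png

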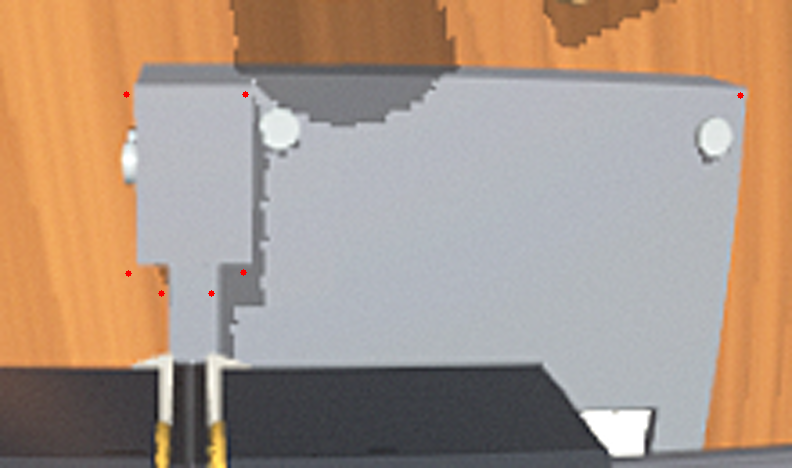

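```bash
python3 -c "
from h import *
q=np.load('q.npy');np.save('q.npy',w(q,[(.0012,.0012,0)])[0]*[1,1,0]+[0,0,q[2]])"
python3 -m pendant '[{"dp":[0.001,-0.001,0.04],"rotation":[0,0,0],"fingers":1},{"dp":[0.001,-0.002,0.08],"rotation":[0,0,0],"fingers":1},{"dp":[0.001,-0.003,0.115],"rotation":[0,0,0],"fingers":1},{"dp":[0.001,-0.003,0.13],"rotation":[0,0,0],"fingers":1},{"dp":[0.001,-0.003,0.134],"rotation":[0,0,0],"fingers":1},{"dp":[0.001,-0.003,0.134],"rotation":[0,0,0],"fingers":1}]'
python3 -c "
from h import *
to([(0,.133,.06)])"
```

```text
clock: 3.08
position: [0.5934, 0.1732, 0.0671]
ee_rot: [-3.133, 0.209, -0.002]
force: [-1.1, 1.2, -0.3]
width: 0.005
clk 3.075 F [-1.05  1.16 -0.34] w 0.005 j [-0.07  0.63 -0.44  1.73  0.34  0.86 -0.8 ]
tip in mould [  1.2 135.7  67.1]
turn [-0.0013 -0.0011 -0.0025]
(0, 0.133, 0.06) dp [-0.0012  0.0027  0.0071]
```

```bash
python3 -m pendant '[{"dp":[-0.001,0.002,0.003],"rotation":[0,0,0],"fingers":1},{"dp":[-0.001,0.002,0.006],"rotation":[0,0,0],"fingers":1},{"dp":[-0.001,0.002,0.008],"rotation":[0,0,0],"fingers":1},{"dp":[-0.001,0.002,0.009],"rotation":[0,0,0],"fingers":1},{"dp":[-0.001,0.002,0.009],"rotation":[0,0,0],"fingers":1}]'
python3 -c "
from h import *
to([(0,.105,.058)])"
```

```text
clock: 3.7
position: [0.5925, 0.1713, 0.0603]
ee_rot: [-3.134, 0.209, -0.004]
force: [-6.9, -4.2, 21.1]
width: 0.003
clk 3.7 F [-6.91 -4.18 21.06] w 0.003 j [-0.07  0.64 -0.44  1.74  0.35  0.84 -0.8 ]
tip in mould [  0.5 133.7  60.3]
turn [-0.0009 -0.0025 -0.0028]
(0, 0.105, 0.058) dp [-0.0004  0.0287  0.0022]
```

```bash
python3 -m pendant '[{"dp":[0,0.003,0.0005],"rotation":[0,0,0],"fingers":1},{"dp":[0,0.009,0.0005],"rotation":[0,0,0],"fingers":1},{"dp":[0,0.015,0.0005],"rotation":[0,0,0],"fingers":1},{"dp":[0,0.021,0.0005],"rotation":[0,0,0],"fingers":1},{"dp":[0,0.027,0.0005],"rotation":[0,0,0],"fingers":1},{"dp":[0,0.033,0.0005],"rotation":[0,0,0],"fingers":1},{"dp":[0,0.036,0.0005],"rotation":[0,0,0],"fingers":1}]'
python3 -c "
from h import *
to([(0,.048,.06)])"
```

```text
clock: 4.58
position: [0.5885, 0.1367, 0.0604]
ee_rot: [-3.132, 0.208, -0.007]
force: [0.1, 4.2, 5.9]
width: 0.001
clk 4.575 F [0.1  4.21 5.9 ] w 0.001 j [-0.02  0.62 -0.44  1.77  0.35  0.82 -0.75]
tip in mould [ 1.  98.8 60.4]
turn [-0.0033 -0.0041 -0.0023]
(0, 0.048, 0.06) dp [-0.0009  0.0508  0.0002]
```

```bash
python3 -m pendant '[{"dp":[0,0.006,0.0006],"rotation":[0,0,0],"fingers":1},{"dp":[0,0.012,0.0006],"rotation":[0,0,0],"fingers":1},{"dp":[0,0.012,0.0006],"rotation":[0,0,0],"fingers":1}]'
python3 -m pendant '[{"dp":[0,0.006,0.0006],"rotation":[0,0,0],"fingers":1},{"dp":[0,0.012,0.0006],"rotation":[0,0,0],"fingers":1},{"dp":[0,0.018,0.0006],"rotation":[0,0,0],"fingers":1},{"dp":[0,0.024,0.0006],"rotation":[0,0,0],"fingers":1},{"dp":[0,0.024,0.0006],"rotation":[0,0,0],"fingers":1}]'
python3 -c "
from h import *
to([(0,.048,.06)])"
```

```text
clock: 4.95
position: [0.5876, 0.1251, 0.0604]
ee_rot: [-3.13, 0.208, -0.009]
force: [0.4, 2.3, 6.1]
width: 0.006
clock: 5.58
position: [0.5852, 0.1019, 0.0604]
ee_rot: [-3.129, 0.208, -0.012]
force: [-0.4, 2.0, 7.3]
width: 0.007
clk 5.575 F [-0.36  2.03  7.35] w 0.007 j [ 0.05  0.61 -0.44  1.8   0.34  0.8  -0.7 ]
tip in mould [ 2.3 63.8 60.4]
turn [-0.0064 -0.0071 -0.0025]
(0, 0.048, 0.06) dp [-0.0022  0.0158  0.0003]
```

```bash
python3 -m pendant '[{"dp":[-0.001,0.005,0.0006],"rotation":[-0.004,-0.004,0],"fingers":1},{"dp":[-0.002,0.01,0.0006],"rotation":[-0.006,-0.007,-0.002],"fingers":1},{"dp":[-0.002,0.016,0.0006],"rotation":[-0.006,-0.007,-0.002],"fingers":1},{"dp":[-0.002,0.016,0.0006],"rotation":[-0.006,-0.007,-0.002],"fingers":1}]'
python3 -m pendant '[{"dp":[0,0.005,0.0006],"rotation":[0,0,0],"fingers":1},{"dp":[0,0.008,0.0006],"rotation":[0,0,0],"fingers":1},{"dp":[0,0.008,0.0006],"rotation":[0,0,0],"fingers":1}]'
python3 -c "
from h import *
to([(0,.029,.06)])"
```

```text
clock: 6.08
position: [0.5818, 0.0868, 0.0603]
ee_rot: [-3.133, 0.205, -0.003]
force: [-0.2, 2.3, 7.3]
width: 0.004
clock: 6.45
position: [0.5813, 0.079, 0.0599]
ee_rot: [-3.132, 0.206, -0.004]
force: [0.4, 2.5, 5.8]
width: 0.005
clk 6.45 F [0.41 2.48 5.85] w 0.005 j [ 0.08  0.6  -0.44  1.82  0.34  0.8  -0.67]
tip in mould [ 1.4 40.6 59.9]
turn [-0.0028 -0.0026 -0.0007]
(0, 0.029, 0.06) dp [-0.0014  0.0116 -0.0001]
```

```bash
python3 -m pendant '[{"dp":[-0.001,0.005,0.0008],"rotation":[0,0,0],"fingers":1},{"dp":[-0.001,0.011,0.0015],"rotation":[-0.003,-0.003,0],"fingers":1},{"dp":[-0.001,0.011,0.003],"rotation":[-0.003,-0.003,0],"fingers":1},{"dp":[-0.001,0.011,0.003],"rotation":[-0.003,-0.003,0],"fingers":1}]'
python3 -c "
from h import *
to([(0,.029,.05),(0,.029,.04)])"
```

```text
clock: 6.95
position: [0.5785, 0.0678, 0.0565]
ee_rot: [3.134, -0.207, -0.002]
force: [0.8, 0.9, 0.7]
width: 0.005
clk 6.95 F [0.76 0.93 0.66] w 0.005 j [ 0.1   0.6  -0.44  1.83  0.35  0.79 -0.65]
tip in mould [ 0.1 29.2 56.5]
turn [ 0.0007  0.0012 -0.0011]
(0, 0.029, 0.05) dp [-0.0001  0.0002  0.0065]
(0, 0.029, 0.04) dp [-0.0001  0.0002  0.0165]
```

```bash
python3 -m pendant '[{"dp":[0,0,0.004],"rotation":[0,0,0],"fingers":1},{"dp":[0,0,0.008],"rotation":[0,0,0],"fingers":1},{"dp":[0,0,0.011],"rotation":[0,0,0],"fingers":1},{"dp":[0,0,0.014],"rotation":[0,0,0],"fingers":1},{"dp":[0,0,0.016],"rotation":[0,0,0],"fingers":1},{"dp":[0,0,0.0175],"rotation":[0,0,0],"fingers":1},{"dp":[0,0,0.0185],"rotation":[0,0,0],"fingers":1},{"dp":[0,0,0.0185],"rotation":[0,0,0],"fingers":1},{"dp":[0,0,0.0185],"rotation":[0,0,0],"fingers":1}]'
python3 -c "
from h import *
to([(0,.029,.05),(0,.029,.04)])"
```

```text
clock: 8.07
position: [0.5787, 0.068, 0.0401]
ee_rot: [3.134, -0.206, 0.0]
force: [-8.3, -1.9, 26.7]
width: 0.003
clk 8.075 F [-8.31 -1.85 26.66] w 0.003 j [ 0.09  0.62 -0.43  1.84  0.36  0.76 -0.67]
tip in mould [ 0.3 29.4 40.1]
turn [ 0.0012 -0.0001 -0.0009]
(0, 0.029, 0.05) dp [-0.0003  0.0004 -0.0099]
(0, 0.029, 0.04) dp [-0.0003  0.0004  0.0001]
```

At the bottom: z 40.1 mm and 27 N, well over the key's 8–11 N. Next I retreat straight up and look.

```bash
python3 -m pendant '[{"dp":[0,0,-0.004],"rotation":[0,0,0],"fingers":1},{"dp":[0,0,-0.012],"rotation":[0,0,0],"fingers":1},{"dp":[0,0,-0.03],"rotation":[0,0,0],"fingers":1},{"dp":[0,0,-0.07],"rotation":[0,0,0],"fingers":1},{"dp":[0,0,-0.12],"rotation":[0,0,0],"fingers":1},{"dp":[0.05,0,-0.17],"rotation":[0,0,0],"fingers":1},{"dp":[0.1,0,-0.2],"rotation":[0,0,0],"fingers":1},{"dp":[0.15,0,-0.22],"rotation":[0,0,0],"fingers":1},{"dp":[0.17,0,-0.22],"rotation":[0,0,0],"fingers":1},{"dp":[0.17,0,-0.22],"rotation":[0,0,0],"fingers":1},{"dp":[0.17,0,-0.22],"rotation":[0,0,0],"fingers":1}]'
python3 -c "
from h import *
from cell import arm
to([])
cv2.imwrite('pics/s2.png',cv2.resize(arm.get_image('scene')[140:340,225:445],None,fx=3,fy=3,interpolation=cv2.INTER_CUBIC))
cv2.imwrite('pics/w2.png',arm.get_image('wrist'))"
```

```text
clock: 9.45
position: [0.7462, 0.0465, 0.2602]
ee_rot: [3.134, -0.205, -0.001]
force: [-0.6, 0.4, -0.0]
width: 0.001
clk 9.45 F [-0.61  0.36 -0.  ] w 0.001 j [ 0.09  0.67 -0.45  1.13  0.28  1.4  -0.45]
tip in mould [169.2  29.9 260.2]
turn [ 0.0009  0.0008 -0.0001]
```

View pics/s2.png

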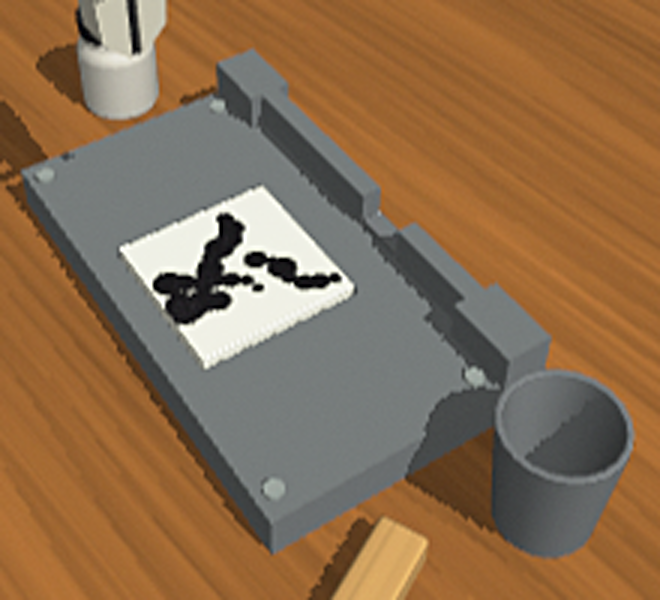

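View pics/w2.png

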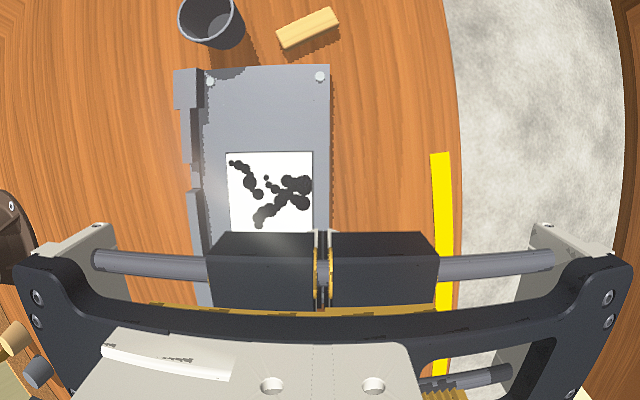

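The scene crop shows the tile standing above the frame's face, with its side visible around (205,360), and the key sunk in the notch around (378,222). The cup, jar and wooden block have not moved, and the arm is clear of everything.

```bash
python3 -c "
from cell import arm
print(arm.sign_off())"
```

```text
the job is handed in; nothing more can be done
None
```

The job is handed in: the key is fully pressed and the tile has risen out of its pocket.

- **Feeling for the notch:** I put the closed fingertip on the left (+y) end block. I then slid it along the top of the edge with about 6–7 N, until the support fell away at y ≈ +29 mm.
- **Pressing the key:** I pushed down until the tip stopped at 40.1 mm above the table with about 27 N on it. That matches the key's fully pressed height of 40 mm.
- **Last checks:** After I withdrew, the measured force was about 0 N. The final picture shows the tile raised and looking level in its pocket, with the cup, jar and wooden block unmoved. The tile's height was judged by eye, not measured.
- **Disagreements and a hard first touch:**
  - The top and wrist cameras differed by about 2.5 mm on where the frame is. I used the midpoint, and the contact heights fitted.
  - The scene camera was also off by about 2 pixels.
  - The first touch on the end block was firmer than intended, about 21 N.

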